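# Load the re-tipped heels into the curing carrier and latch it

### The arm

A 7-joint arm with a two-finger parallel gripper is mounted at the origin on the work surface. World frame = base frame: x ahead of the robot, y to its left, z up, the work surface at z = 0. Lengths are in m, angles in rad, forces in N, time in s.
With the tool pointing down it reaches from about 0.35 to 0.9 m from the base axis. Payload 19.9 kg.
Tool frame: the origin (TCP) lies at the very end of the fingers, on their centre line; the grasp point (between the pads) lies 19 mm behind it; z points along the fingers, y is the line along which they close (so a half turn about z gives the same grasp; the last joint's range is limited). The gripper opens to 94 mm and grips with 3 to 60 N. Pads are 16 mm wide; open, the fingers measure 119 mm over their backs; the gripper's body (75 mm by 177 mm) begins 78 mm behind the grasp point.
Start: joints at [-1.367, 0.417, -0.01, 1.614, 0.005, 1.111, -0.053], TCP at [0.151, 0.606, 0.205] pointing down, gripper open.
Joint ranges: [-2.81, 2.81], [-0.39, 2.02], [-1.27, 1.25], [0.06, 2.57], [-1.19, 4.33], [0.19, 2], [-2.82, 2.82]. Speed limits (rad/s): [1.89, 1.89, 2.39, 2.39, 3.01, 3.01, 3.01].

### API

Orientations are given as a 3x3 rotation matrix whose columns are the frame's x, y, z axes.
In Python, from workcell import bot gives the robot as it stands.
- The arm moves only by the tool servo_tool, never from a script. Its argument "plan" is a list that holds one entry, the list of rows, each a list of 5 numbers: the finger opening in cm, from 0 to 9.4, then the shift along the tool's x, y, z in cm, then the turn about the tool's z in degrees. A call has 1 to 12 rows; each row is the pose to reach, as a shift and turn from the pose commanded when the call began, along the tool's axes at that moment; what a row does not reach only later rows make up. A row lasts 1/8 s, in which the tool goes at most 62.5 mm and 10.7 degrees, less where a joint would pass 70% of its speed; a pose out of reach is approached as far as the arm can. A call with a gripper value outside its range is refused whole. The fingers move at their own pace and stop on an object; the grip force is fixed at half the most. Time passes only in rows, so rows that repeat a pose let the fingers close. It gives the time, the measured TCP pose, the force, the opening and the grip force at its end, in the units of the state.
- bot.observe(): the state, without advancing time (a new reading comes with each control period).
- bot.get_image(name): name is "scene" or "top"; returns a dict with "image" (384x512x3 uint8, blue, green, red), "range_z" (384x512 float32, m along the optical axis (not along the pixel's ray), 0 where there is no reading), "fx", "fy", "cx", "cy" (pixels), "dist_coeffs" ([k1, k2, p1, p2, k3] as OpenCV has them; the pictures are not rectified), "R" (3x3) and "t" (3): a world point X has camera coordinates R X + t. Camera axes: x right, y down, z forward; pixel columns grow to the right and rows downward; lengths in m; the calibration is good to about 2 mm. A picture is of the moment at which its call begins.
- bot.sign_off(): hands the job in; it is judged then, once.
The state is a dict: "clock": time; "qpos": joint angles; "qd": joint speeds; "effort": joint torques, N m; "eef_pos": TCP position; "ee_rot": TCP orientation; "contact_force": force on the tool from outside, world axes, zero at the start; "wrist_torque": the same for the moment, N m; "finger_gap": finger opening in m; "grip_force": force on a finger pad.
Only numpy, scipy, OpenCV 4.12 (cv2) and the standard library are available. Lean on these libraries where they do the work, as an engineer would, in place of code of your own. Each camera call takes 0.05 s, during which the arm holds its last target. There are 200 camera calls.

### The job

Stand the three heels that have a new black rubber top-piece upright in the sprung carrier, each in the pocket whose pad has the heel's own colour. Only when all three are in and released, press the carrier down by its orange button until the catch holds it down, then let go. Leave the bare heels without a top-piece standing where they are.

Things in the scene. Friction and masses are not known exactly. Their poses are not given: they have to be found in the camera images.
- red_heel_mid (a point): red D-shaped shoe heel standing on its wide end, with a black rubber top-piece on top (35 x 31 mm, inset, red border seen from above). 56 mm tall: foot 52 (x) x 48 (y) to 10 up, then straight sides 44 x 40 to 50 up, then top-piece. Flat face to its -x, round end to +x, flat flanks face +-y: grip 40 mm across y. 60 to 105 g. Point: its centre, 28 above its underside; z up.
- blue_heel_mid (a point): blue D-shaped shoe heel standing on its wide end, with a black rubber top-piece on top (35 x 31 mm, inset, blue border seen from above). 56 mm tall: foot 52 (x) x 48 (y) to 10 up, then straight sides 44 x 40 to 50 up, then top-piece. Flat face to its -x, round end to +x, flat flanks face +-y: grip 40 mm across y. 60 to 105 g. Point: its centre, 28 above its underside; z up.
- yellow_heel_mid (a point): yellow D-shaped shoe heel standing on its wide end, with a black rubber top-piece on top (35 x 31 mm, inset, yellow border seen from above). 56 mm tall: foot 52 (x) x 48 (y) to 10 up, then straight sides 44 x 40 to 50 up, then top-piece. Flat face to its -x, round end to +x, flat flanks face +-y: grip 40 mm across y. 60 to 105 g. Point: its centre, 28 above its underside; z up.
- bare_red_heel_mid (a point): red shoe heel of the same shape, standing the same way, but with no top-piece: its upper end shows pale bare wood with a dark nail hole. 51 mm tall, otherwise the same sizes. A look-alike that must stay where it stands. Point: 25 mm above its underside; z up.
- bare_blue_heel_mid (a point): blue shoe heel of the same shape, standing the same way, but with no top-piece: its upper end shows pale bare wood with a dark nail hole. 51 mm tall, otherwise the same sizes. A look-alike that must stay where it stands. Point: 25 mm above its underside; z up.
- red_pad_top (a point): red rubber pad, 74 x 74 x 5 mm, lying in one of the carrier's three pockets (any). Point: centre of its upper face, 53 mm above the bench at the start; x, y as the carrier's. Pockets: 80 x 80 mm inside, in a row along the carrier's y, 90 mm between centres; walls rise 7 mm above the pad, 10 mm thick between pockets, 4 mm outside.
- blue_pad_top (a point): blue rubber pad, 74 x 74 x 5 mm, lying in one of the carrier's three pockets (any). Point: centre of its upper face, 53 mm above the bench at the start; x, y as the carrier's. Pockets: 80 x 80 mm inside, in a row along the carrier's y, 90 mm between centres; walls rise 7 mm above the pad, 10 mm thick between pockets, 4 mm outside.
- yellow_pad_top (a point): yellow rubber pad, 74 x 74 x 5 mm, lying in one of the carrier's three pockets (any). Point: centre of its upper face, 53 mm above the bench at the start; x, y as the carrier's. Pockets: 80 x 80 mm inside, in a row along the carrier's y, 90 mm between centres; walls rise 7 mm above the pad, 10 mm thick between pockets, 4 mm outside.
- push_button (a point): round orange button, 36 mm across, on a bracket fixed to the sprung aluminium carrier, on its robot side. Point: centre of its upper face, 76 mm above the bench at the start. Its x and y are the carrier's: the middle pocket's centre is 90 mm towards +x, the pocket row runs along y. It goes down with the carrier.
- lift (a joint): how far the carrier is pressed down, m: 0 top, 0.030 lower stop. Moves straight down, spring 400 N/m; the heels' weight sinks it 1 to 5 mm. A sprung red tongue on the far side snaps over it at 0.023 to 0.025, then holds it at about 0.023; let go earlier, it comes back up. Pressing the loaded carrier home takes 6 to 9 N, more at the stop.
There are look-alikes about, which are no part of the job. Leave any turquoise look-alike of the part that bears red_heel_mid alone. Leave any green look-alike of the part that bears blue_heel_mid alone.

How it is judged:
On the way, in this order (a step that is already met when the one before it is completed fails the run):
1. all three re-tipped heels stand released on the pads of their colour, the carrier still up (pressed less than 15 mm) (horizontal distance between red_heel_mid and red_pad_top below 0.025 m and z of red_heel_mid in the frame of red_pad_top between 0.024 and 0.032 m and angle between each of red_heel_mid, blue_heel_mid, yellow_heel_mid's own z axis and vertical below 0.12 rad and horizontal distance between blue_heel_mid and blue_pad_top below 0.025 m and z of blue_heel_mid in the frame of blue_pad_top between 0.024 and 0.032 m and horizontal distance between yellow_heel_mid and yellow_pad_top below 0.025 m and z of yellow_heel_mid in the frame of yellow_pad_top between 0.024 and 0.032 m and contact force between each of red_heel, blue_heel, yellow_heel and the fingers below 0.1 N and value of joint lift below 0.015 m), for 0.2 s.
2. the carrier is pressed down past the catch (more than 20 mm) (value of joint lift above 0.02 m), for 0.2 s.
At the end, for the whole second after the job is handed in: Each re-tipped heel stands released and still, upright within 0.12 rad, flat on the pad of its colour (centres within 25 mm across, heel centre 24-32 mm above pad). The carrier rests on its catch, over 20 mm down. Both bare heels are within 20 mm of where they stood (horizontal distance between red_heel_mid and red_pad_top below 0.025 m and z of red_heel_mid in the frame of red_pad_top between 0.024 and 0.032 m and angle between each of red_heel_mid, blue_heel_mid, yellow_heel_mid's own z axis and vertical below 0.12 rad and horizontal distance between blue_heel_mid and blue_pad_top below 0.025 m and z of blue_heel_mid in the frame of blue_pad_top between 0.024 and 0.032 m and horizontal distance between yellow_heel_mid and yellow_pad_top below 0.025 m and z of yellow_heel_mid in the frame of yellow_pad_top between 0.024 and 0.032 m and contact force between each of red_heel, blue_heel, yellow_heel and the fingers below 0.1 N and linear speed of each of red_heel, blue_heel, yellow_heel below 0.02 m/s and distance of each of bare_red_heel_mid, bare_blue_heel_mid from where it was at the start of the episode below 0.02 m and value of joint lift above 0.02 m and velocity of joint lift below 0.01 m/s); the robot touches nothing.
It fails at once if the bare red heel is moved more than 20 mm or tipped over (distance of bare_red_heel_mid from where it was at the start of the episode above 0.02 m or angle between bare_red_heel_mid's own z axis and vertical above 0.3 rad).
It fails at once if the bare blue heel is moved more than 20 mm or tipped over (distance of bare_blue_heel_mid from where it was at the start of the episode above 0.02 m or angle between bare_blue_heel_mid's own z axis and vertical above 0.3 rad).
It also fails if it takes over 90 s, if anything falls off the work surface, if the arm or the gripper's body presses on something with over 40 N, if the wrist force passes 120 N, or if a joint passes its speed limit or range.

## Working session

There is one attempt and no reset: what is moved stays moved. The work goes in short steps, Python scripts to look and compute and a tool call to move; the robot and the scene stay as the last step left them, time stands still between calls to the robot, and variables do not carry over. Pictures are saved under pics/ and viewed, at most 14 in all, crops included, and the job is handed in when it is done.

Besides the shell and the picture viewer there is one more tool, called by a JSON object that holds its "name" and its "arguments", one argument or row to a line. servo_tool: Moves the arm, as the interface text tells. Its arguments: {"type":"object","properties":{"plan":{"type":"array"}},"required":["plan"]}

```bash
mkdir -p pics
python3 - <<'E'
from workcell import bot
import cv2,numpy as np
s=bot.observe();print(s['clock'],s['eef_pos'],s['ee_rot'],s['finger_gap'])
for n in('top','scene'):
    d=bot.get_image(n);cv2.imwrite(f'pics/{n}0.png',d['image']);np.savez(f'{n}0.npz',**d)
    print(n,d['fx'],d['cx'],d['cy'],d['dist_coeffs'],d['R'],d['t'])
E
```

```text
0.0 [0.15139205 0.60598862 0.20482641] [[-9.70190787e-01  2.42342303e-01 -2.12302084e-04]
 [ 2.42342379e-01  9.70190011e-01 -1.23046815e-03]
 [-9.22211243e-05 -1.24523866e-03 -9.99999220e-01]] 0.09440814226555667
top 430.32224482454035 256.0532905634817 188.18368746741174 [-0.13982709  0.          0.          0.          0.        ] [[-0.02156887 -0.99973432 -0.0081287 ]
 [-0.99675731  0.02213366 -0.07736256]
 [ 0.07752192  0.00643372 -0.99696989]] [0.06366644 0.51239398 1.25991359]
scene 482.1278492881541 249.72173559275882 188.56525270514481 [-0.1701568  0.         0.         0.         0.       ] [[-0.8595273   0.51103112  0.00774678]
 [ 0.39695465  0.67705082 -0.61970089]
 [-0.32193141 -0.52957471 -0.78479984]] [ 0.42360341 -0.16684324  1.43361433]
```

View pics/top0.png

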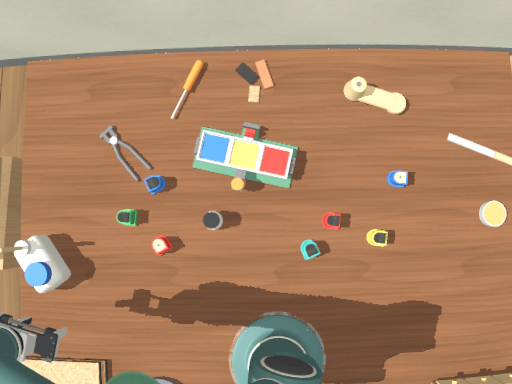

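View pics/scene0.png

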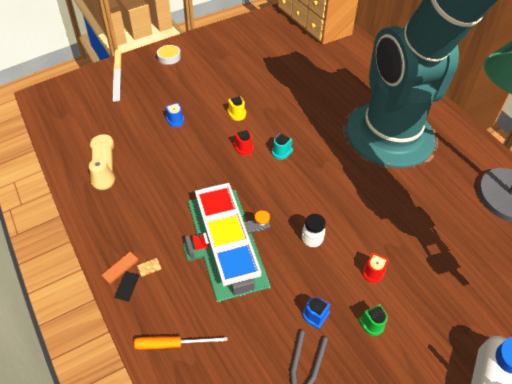

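Top view, candidates:
- **Red:** (332,221) has a black top and fits. (161,246) is bare wood and (310,249) is turquoise.
- **Blue:** (154,185) has a black top and fits. (398,179) is bare and (127,217) is green.
- **Yellow:** (377,238) is the only one.
- **Carrier:** the pads run blue (213,148), yellow (244,154), red (276,161). The button is at (238,184).

Next I'll confirm these in one enlarged montage and measure.

```bash
cat > h.py <<'E'
import numpy as np,cv2
def K(d): return np.array([[d['fx'],0,d['cx']],[0,d['fy'],d['cy']],[0,0,1.]])
def ray(d,px,z):
    p=cv2.undistortPoints(np.float64(px).reshape(-1,1,2),K(d),d['dist_coeffs'])[:,0]
    r=np.c_[p,np.ones(len(p))]@d['R']; c=-d['R'].T@d['t']
    return (c+r*((z-c[2])/r[:,2])[:,None])
def cloud(d):
    h,w=d['range_z'].shape; u,v=np.meshgrid(np.arange(w),np.arange(h))
    p=cv2.undistortPoints(np.float64(np.c_[u.ravel(),v.ravel()]).reshape(-1,1,2),K(d),d['dist_coeffs'])[:,0]
    X=(np.c_[p,np.ones(len(p))]*d['range_z'].ravel()[:,None]-d['t'])@d['R']
    return X.reshape(h,w,3)
E
python3 - <<'E'
from h import *
d=dict(np.load('top0.npz'));s=dict(np.load('scene0.npz'))
H={'red':(332,221),'blue':(154,185),'yel':(377,238),'bred':(161,246),'bblue':(398,179),'turq':(310,249),'green':(127,217)}
X=cloud(d);Xs=cloud(s);tiles=[]
for k,(u,v) in H.items():
    im=cv2.resize(d['image'][v-13:v+14,u-13:u+14],(198,198),interpolation=cv2.INTER_CUBIC);cv2.putText(im,k,(3,14),0,.5,(255,255,255));tiles.append(im)
    P=X[v-15:v+16,u-15:u+16].reshape(-1,3);P=P[(P[:,2]>.035)&(P[:,2]<.07)]
    c=np.median(P[:,:2],0)
    Q=Xs.reshape(-1,3);Q=Q[(np.hypot(*(Q[:,:2]-c).T)<.04)&(Q[:,2]>.035)&(Q[:,2]<.07)]
    for n,A in(('top',P),('sc',Q)):
        r=cv2.minAreaRect(np.float32(A[:,:2]*1000));print(k,n,len(A),np.round(np.percentile(A[:,2],[50,95]),3),np.round(r[0]),np.round(r[1]),round(r[2]),'mean',np.round(A[:,:2].mean(0)*1000))
tiles.append(cv2.resize(d['image'][115:200,190:305],(198,198)))
cv2.imwrite('pics/m.png',np.vstack([np.hstack(tiles[:4]),np.hstack(tiles[4:])]))
hsv=cv2.cvtColor(d['image'],cv2.COLOR_BGR2HSV)
for k,(u,v) in {'pb':(213,148),'py':(244,154),'pr':(276,161),'btn':(238,184)}.items():
    h0=int(hsv[v,u,0]);m=np.zeros(hsv.shape[:2],np.uint8);w=25 if k!='btn' else 10
    dh=np.abs((hsv[...,0].astype(int)-h0+90)%180-90);m[(dh<7)&(hsv[...,1]>110)&(hsv[...,2]>70)]=255
    mm=np.zeros_like(m);mm[v-w:v+w,u-w:u+w]=m[v-w:v+w,u-w:u+w]
    n,l=cv2.connectedComponents(mm);ys,xs=np.where(l==l[v,u])
    z=.053 if k!='btn' else .076
    R=ray(d,np.c_[xs,ys],z);r=cv2.minAreaRect(np.float32(R[:,:2]*1000))
    print(k,np.round(r[0],1),np.round(r[1]),np.round(r[2],1),'mean',np.round(R.mean(0)*1000),'depthz',np.median(X[ys,xs,2]))
E
```

```text
red top 188 [0.055 0.061] [ 414. -166.] [45. 37.] 83 mean [ 413. -166.]
red sc 210 [0.053 0.059] [ 415. -165.] [44. 41.] 75 mean [ 417. -163.]
blue top 194 [0.054 0.06 ] [536. 355.] [41. 43.] 26 mean [533. 354.]
blue sc 363 [0.054 0.059] [535. 356.] [43. 42.] 23 mean [538. 360.]
yel top 209 [0.055 0.06 ] [ 360. -302.] [47. 40.] 82 mean [ 360. -301.]
yel sc 168 [0.052 0.058] [ 361. -301.] [44. 43.] 74 mean [ 364. -297.]
bred top 198 [0.051 0.056] [353. 340.] [44. 40.] 31 mean [352. 338.]
bred sc 325 [0.051 0.054] [353. 341.] [47. 42.] 30 mean [355. 341.]
bblue top 202 [0.051 0.055] [ 534. -373.] [46. 39.] 88 mean [ 534. -372.]
bblue sc 182 [0.05  0.053] [ 535. -372.] [52. 41.] 86 mean [ 537. -368.]
turq top 204 [0.056 0.061] [ 333. -100.] [44. 40.] 22 mean [331. -99.]
turq sc 212 [0.053 0.059] [331. -99.] [45. 43.] 32 mean [333. -95.]
green top 197 [0.055 0.061] [437. 441.] [44. 38.] 89 mean [437. 439.]
green sc 375 [0.054 0.059] [436. 444.] [45. 45.] 87 mean [440. 444.]
pb [632.9 172.4] [72. 72.] 76.5 mean [633. 172.  53.] depthz 0.054346958828777006
py [519.7  62. ] [1695. 1235.] 88.5 mean [508.  55.  53.] depthz 0.0011972383313595607
pr [590.4  -2.5] [72. 72.] 76.1 mean [590.  -3.  53.] depthz 0.05435109798782518
btn [524.  107.5] [32. 32.] 43.8 mean [524. 107.  76.] depthz 0.07741692675979842
```

View pics/m.png

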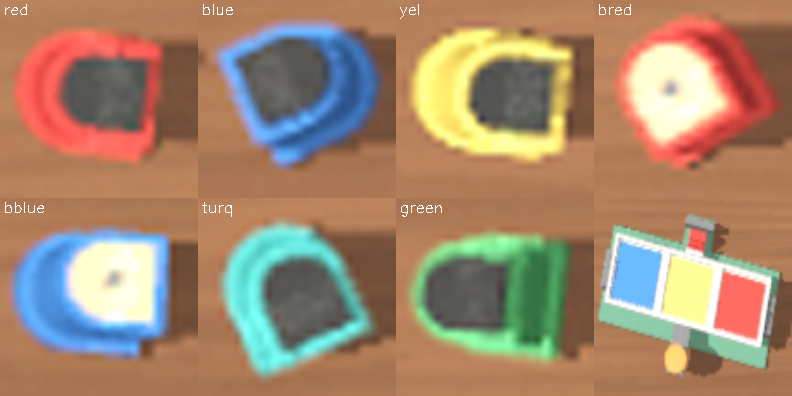

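The montage confirms it. red, blue and yel have black tops, while bred and bblue are pale wood with a nail hole. Pads 180.6 mm apart (expected 180) and the button within 2 mm of its expected place, so the carrier checks out. Next is heel yaw and finer centres.

```bash
cat > m.py <<'E'
from h import *
def yaw(d,u,v,rad=14,N=8):
    im=cv2.resize(d['image'],None,fx=N,fy=N,interpolation=cv2.INTER_CUBIC)
    hsv=cv2.cvtColor(im,cv2.COLOR_BGR2HSV)
    # black top-piece: low saturation, dark
    m=((hsv[...,1]<95)&(hsv[...,2]<130)).astype(np.uint8)
    w=np.zeros_like(m);a=rad*N;cv=int(v*N);cu=int(u*N);w[cv-a:cv+a,cu-a:cu+a]=m[cv-a:cv+a,cu-a:cu+a]
    cs,_=cv2.findContours(w,0,1);c=max(cs,key=cv2.contourArea)[:,0].astype(float)
    P=ray(d,(c+.5)/N-.5,.056)[:,:2]*1000
    return P
E
python3 - <<'E'
from m import *
for n,H in(('top',{'red':(332,221),'blue':(154,185),'yel':(377,238)}),('scene',{'red':(244,140),'blue':(318,306),'yel':(237,104)})):
  d=dict(np.load(n+'0.npz'))
  for k,(u,v) in H.items():
    P=yaw(d,u,v);r=cv2.minAreaRect(np.float32(P));g=P.mean(0);M=cv2.moments(np.float32(P));g=np.array([M['m10'],M['m01']])/M['m00']
    print(n,k,np.round(r[0],1),np.round(r[1],1),np.round(r[2],1),'off',np.round(g-r[0],1),'flat dir',np.round(np.degrees(np.arctan2(*(np.array(r[0])-g)[::-1])),0))
E
```

```text
top red [ 413.7 -166.8] [32.  27.8] 82.4 off [-0.2 -1.1] flat dir 82.0
top blue [535.9 353.8] [29.6 32.5] 23.5 off [-0.2  1.1] flat dir -78.0
top yel [ 360.  -301.8] [32.  27.4] 83.3 off [-0.4 -0.7] flat dir 64.0
scene red [ 413.6 -165. ] [33.1 26.8] 81.3 off [ 0.1 -1.2] flat dir 96.0
scene blue [534.2 359.8] [41.1 56.9] 28.6 off [ 0.5 -5. ] flat dir 96.0
scene yel [ 359.4 -300.8] [31.6 25.5] 83.0 off [ 0.1 -1.3] flat dir 92.0
```

```bash
cat > go.py <<'E'
import sys,numpy as np
from workcell import bot
s=bot.observe();R=np.array(s['ee_rot']);p=np.array(s['eef_pos'])
x,y,z,yaw=map(float,sys.argv[1:])
d=R.T@(np.array([x,y,z])/1000-p)*100
cur=np.degrees(np.arctan2(R[1,1],R[0,1]));t=(cur-yaw+90)%180-90
print('clock',round(s['clock'],2),'pos',np.round(p*1000,1),'yaw',round(cur,1),'q',np.round(s['qpos'],2),'gap',s['finger_gap'],'F',np.round(s['contact_force'],1))
print('shift cm',np.round(d,2),'turn',round(t,1))
E
python3 go.py 536 355 170 25
```

```text
clock 0.1 pos [151.4 606.1 204.9] yaw 76.0 q [-1.37  0.42 -0.01  1.61  0.    1.11 -0.05] gap 0.09403416639244862 F [-0.7  0.5 -0.3]
shift cm [-43.4  -15.03   3.51] turn 51.0
```

{"name": "servo_tool", "arguments": {
  "plan": [
    [[9.4,-5.4,-1.9,0,6.5],[9.4,-10.9,-3.8,1,13],[9.4,-16.3,-5.6,1.5,19],[9.4,-21.7,-7.5,2,25.5],[8,-27.1,-9.4,2.5,32],[7,-32.6,-11.3,3,38],[6.6,-38,-13.2,3.5,45],[6.6,-43.4,-15,3.5,51],[6.6,-43.4,-15,3.5,51],[6.6,-43.4,-15,3.5,51]]
  ]
}}

```text
clock: 1.35
eef_pos: [0.5356, 0.356, 0.17]
ee_rot: [[-0.423, 0.906, -0.001], [0.906, 0.423, -0.0], [0.0, -0.001, -1.0]]
contact_force: [-0.3, 0.2, -0.4]
finger_gap: 0.0658
grip_force: 0.0
```

```bash
python3 go.py 536 355 17 25
```

```text
clock 1.35 pos [535.6 356.  170. ] yaw 25.0 q [-0.85  0.5   0.3   1.61 -0.16  1.06 -0.07] gap 0.06575828954349981 F [-0.3  0.2 -0.4]
shift cm [-1.10e-01  1.00e-02  1.53e+01] turn 0.0
```

{"name": "servo_tool", "arguments": {
  "plan": [
    [[6.6,-0.1,0,4,0],[6.6,-0.1,0,8,0],[6.6,-0.1,0,12,0],[6.6,-0.1,0,15.3,0],[6.6,-0.1,0,15.3,0],[3.4,-0.1,0,15.3,0],[3.4,-0.1,0,15.3,0],[3.4,-0.1,0,15.3,0],[3.4,-0.1,0,15.3,0],[3.4,-0.1,0,13,0],[3.4,-0.1,0,9,0],[3.4,-0.1,0,3,0]]
  ]
}}

```text
clock: 2.85
eef_pos: [0.5358, 0.3542, 0.1409]
ee_rot: [[-0.422, 0.907, -0.002], [0.907, 0.422, -0.002], [-0.001, -0.002, -1.0]]
contact_force: [0.2, 0.6, -1.2]
finger_gap: 0.0399
grip_force: 30.0
```

```bash
python3 go.py 633 172 140 -14
```

```text
clock 2.85 pos [535.8 354.2 140.9] yaw 25.0 q [-0.85  0.53  0.3   1.63 -0.18  1.01 -0.06] gap 0.03985353494198985 F [ 0.2  0.6 -1.2]
shift cm [-20.62   1.12   0.1 ] turn 39.0
```

{"name": "servo_tool", "arguments": {
  "plan": [
    [[3.4,-4,0.2,0,7],[3.4,-8,0.4,0,15],[3.4,-12,0.6,0,23],[3.4,-16,0.9,0,31],[3.4,-20.6,1.1,0,39],[3.4,-20.6,1.1,0,39],[3.4,-20.6,1.1,0,39]]
  ]
}}

```text
clock: 3.72
eef_pos: [0.6333, 0.1732, 0.1406]
ee_rot: [[0.241, 0.97, -0.0], [0.97, -0.241, 0.0], [0.0, -0.0, -1.0]]
contact_force: [-0.5, 1.2, -0.8]
finger_gap: 0.0399
grip_force: 30.0
```

```bash
python3 go.py 633 172 71 -14
```

```text
clock 3.73 pos [633.3 173.2 140.6] yaw -14.0 q [-0.65  0.58  0.48  1.6  -0.3   1.04 -0.33] gap 0.03989365419765249 F [-0.5  1.2 -0.8]
shift cm [-0.13 -0.    6.96] turn 0.0
```

{"name": "servo_tool", "arguments": {
  "plan": [
    [[3.4,-0.1,0,3,0],[3.4,-0.1,0,5.5,0],[3.4,-0.1,0,6.6,0],[3.4,-0.1,0,7.1,0],[3.4,-0.1,0,7.1,0],[3.4,-0.1,0,7.1,0],[6,-0.1,0,7.1,0],[6,-0.1,0,7.1,0],[6,-0.1,0,7.1,0],[6,-0.1,0,4,0],[6,-0.1,0,-1,0],[6,-0.1,0,-4,0]]
  ]
}}

```text
clock: 5.22
eef_pos: [0.6338, 0.1716, 0.1829]
ee_rot: [[0.243, 0.97, 0.002], [0.97, -0.243, 0.0], [0.001, 0.002, -1.0]]
contact_force: [-0.1, 0.0, -0.1]
finger_gap: 0.06
grip_force: 0.0
```

```bash
python3 go.py 414 -166 170 -8
```

```text
clock 5.22 pos [633.8 171.6 182.9] yaw -14.0 q [-0.66  0.54  0.5   1.57 -0.28  1.11 -0.34] gap 0.0600041578391392 F [-0.1  0.  -0.1]
shift cm [-38.09 -13.14   1.23] turn -6.0
```

{"name": "servo_tool", "arguments": {
  "plan": [
    [[6.6,-5.4,-1.9,0,-1],[6.6,-10.9,-3.8,0,-2],[6.6,-16.3,-5.6,0.3,-3],[6.6,-21.8,-7.5,0.5,-4],[6.6,-27.2,-9.4,0.8,-5],[6.6,-32.6,-11.3,1,-6],[6.6,-38.1,-13.1,1,-6],[6.6,-38.1,-13.1,1,-6],[6.6,-38.1,-13.1,1,-6]]
  ]
}}

```text
clock: 6.35
eef_pos: [0.4141, -0.166, 0.1707]
ee_rot: [[0.14, 0.99, 0.0], [0.99, -0.14, 0.0], [0.0, 0.0, -1.0]]
contact_force: [0.2, -0.0, 0.2]
finger_gap: 0.0658
grip_force: 0.0
```

```bash
python3 go.py 414 -166 17 -8
python3 - <<'E'
from h import *
from workcell import bot
d=bot.get_image('top');s=bot.get_image('scene')
a=cv2.resize(d['image'][110:280,120:420],(600,340));b=cv2.resize(s['image'][60:330,120:380],(270,260)) 
cv2.imwrite('pics/c1.png',a)
E
```

```text
clock 6.35 pos [ 414.1 -166.   170.7] yaw -8.0 q [-0.3   0.16  0.68  2.09 -0.12  0.93  0.3 ] gap 0.06580463097053223 F [ 0.2 -0.   0.2]
shift cm [-1.000e-02 -2.000e-02  1.537e+01] turn -0.0
```

View pics/c1.png

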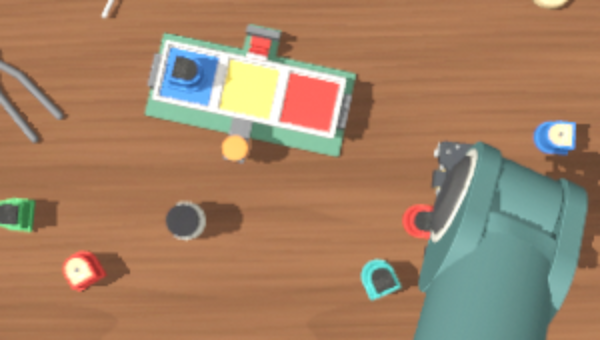

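The blue heel stands in the blue pocket (crop 185,70), and the red heel is untouched under the gripper.

{"name": "servo_tool", "arguments": {
  "plan": [
    [[6.6,0,0,4,0],[6.6,0,0,8,0],[6.6,0,0,12,0],[6.6,0,0,15.4,0],[6.6,0,0,15.4,0],[3.4,0,0,15.4,0],[3.4,0,0,15.4,0],[3.4,0,0,15.4,0],[3.4,0,0,15.4,0],[3.4,0,0,13,0],[3.4,0,0,9,0],[3.4,0,0,2,0]]
  ]
}}

```text
clock: 7.95
eef_pos: [0.4129, -0.1661, 0.1439]
ee_rot: [[0.14, 0.99, -0.002], [0.99, -0.14, -0.0], [-0.001, -0.002, -1.0]]
contact_force: [1.3, 0.2, 0.2]
finger_gap: 0.0396
grip_force: 30.0
```

```bash
python3 go.py 590 -3 150 -14
```

```text
clock 7.95 pos [ 412.9 -166.1  143.9] yaw -8.0 q [-0.32  0.21  0.71  2.12 -0.18  0.87  0.35] gap 0.03957522891539113 F [1.3 0.2 0.2]
shift cm [18.63 15.25 -0.66] turn 6.0
```

{"name": "servo_tool", "arguments": {
  "plan": [
    [[3.4,4,3.2,0,1],[3.4,8,6.5,0,2],[3.4,12,9.8,0,4],[3.4,16,13,0,6],[3.4,18.6,15.2,0,6],[3.4,18.6,15.2,0,6],[3.4,18.6,15.2,0,6],[3.4,18.6,15.2,0,6]]
  ]
}}

```text
clock: 8.95
eef_pos: [0.5899, -0.0041, 0.1433]
ee_rot: [[0.244, 0.97, 0.0], [0.97, -0.244, 0.0], [0.0, 0.0, -1.0]]
contact_force: [-0.2, 0.1, -0.5]
finger_gap: 0.0396
grip_force: 30.0
```

```bash
python3 go.py 590 -3 69 -14
```

```text
clock 8.95 pos [589.9  -4.1 143.3] yaw -14.1 q [-0.5   0.48  0.6   1.78 -0.32  0.98 -0.02] gap 0.03958524135327119 F [-0.2  0.1 -0.5]
shift cm [ 0.1  -0.02  7.43] turn -0.1
```

{"name": "servo_tool", "arguments": {
  "plan": [
    [[3.4,0.1,0,3,0],[3.4,0.1,0,5.5,0],[3.4,0.1,0,6.8,0],[3.4,0.1,0,7.5,0],[3.4,0.1,0,7.5,0],[3.4,0.1,0,7.5,0],[6,0.1,0,7.5,0],[6,0.1,0,7.5,0],[6,0.1,0,7.5,0],[6,0.1,0,4,0],[6,0.1,0,-1,0],[6,0.1,0,-4,0]]
  ]
}}

```text
clock: 10.45
eef_pos: [0.5911, -0.0024, 0.1852]
ee_rot: [[0.243, 0.97, 0.002], [0.97, -0.243, 0.0], [0.001, 0.002, -1.0]]
contact_force: [-0.6, -0.6, -0.2]
finger_gap: 0.0597
grip_force: 0.0
```

```bash
python3 go.py 360 -301 170 -7
```

```text
clock 10.45 pos [591.1  -2.4 185.2] yaw -14.0 q [-0.53  0.43  0.63  1.74 -0.29  1.06 -0.05] gap 0.059728902514777533 F [-0.6 -0.6 -0.2]
shift cm [-34.57 -15.18   1.48] turn -7.0
```

{"name": "servo_tool", "arguments": {
  "plan": [
    [[6.6,-5,-2.2,0,-1],[6.6,-10,-4.4,0,-2],[6.6,-15,-6.6,0.3,-3],[6.6,-20,-8.8,0.5,-4],[6.6,-25,-11,0.8,-5],[6.6,-30,-13.2,1,-6],[6.6,-34.6,-15.2,1.2,-7],[6.6,-34.6,-15.2,1.2,-7],[6.6,-34.6,-15.2,1.2,-7],[6.6,-34.6,-15.2,1.2,-7]]
  ]
}}

```text
clock: 11.7
eef_pos: [0.36, -0.3004, 0.171]
ee_rot: [[0.121, 0.993, 0.0], [0.993, -0.121, 0.0], [0.0, 0.0, -1.0]]
contact_force: [0.7, 0.4, -0.5]
finger_gap: 0.0661
grip_force: 0.0
```

```bash
python3 go.py 360 -301 17 -7
```

```text
clock 11.7 pos [ 360.  -300.4  171. ] yaw -6.9 q [-0.06  0.23  0.79  2.05 -0.2   0.94  0.71] gap 0.06611446710075466 F [ 0.7  0.4 -0.5]
shift cm [-6.00e-02  1.00e-02  1.54e+01] turn 0.1
```

{"name": "servo_tool", "arguments": {
  "plan": [
    [[6.6,-0.1,0,4,0],[6.6,-0.1,0,8,0],[6.6,-0.1,0,12,0],[6.6,-0.1,0,15.4,0],[6.6,-0.1,0,15.4,0],[3.4,-0.1,0,15.4,0],[3.4,-0.1,0,15.4,0],[3.4,-0.1,0,15.4,0],[3.4,-0.1,0,15.4,0],[3.4,-0.1,0,12,0],[3.4,-0.1,0,7,0],[3.4,-0.1,0,1,0]]
  ]
}}

```text
clock: 13.2
eef_pos: [0.3585, -0.3019, 0.1624]
ee_rot: [[0.123, 0.992, -0.001], [0.992, -0.123, 0.0], [0.0, -0.001, -1.0]]
contact_force: [0.9, 0.8, 0.5]
finger_gap: 0.04
grip_force: 30.0
```

```bash
python3 go.py 612 85 165 -14
```

```text
clock 13.2 pos [ 358.5 -301.9  162.4] yaw -7.0 q [-0.08  0.25  0.82  2.05 -0.23  0.93  0.74] gap 0.03998373825990017 F [0.9 0.8 0.5]
shift cm [41.51 20.41 -0.28] turn 7.0
```

{"name": "servo_tool", "arguments": {
  "plan": [
    [[3.4,5,2.5,0,1],[3.4,10,4.9,0,2],[3.4,15,7.4,0,3],[3.4,20,9.8,0,4],[3.4,25,12.3,0,5],[3.4,30,14.7,0,6],[3.4,35,17.2,0,7],[3.4,39,19.2,0,7],[3.4,41.5,20.4,0,7],[3.4,41.5,20.4,0,7],[3.4,41.5,20.4,0,7]]
  ]
}}

```text
clock: 14.58
eef_pos: [0.612, 0.084, 0.1612]
ee_rot: [[0.243, 0.97, -0.0], [0.97, -0.243, -0.0], [-0.0, 0.0, -1.0]]
contact_force: [0.4, 0.2, -1.6]
finger_gap: 0.0398
grip_force: 30.0
```

```bash
python3 go.py 612 85 68 -14
```

```text
clock 14.57 pos [612.   84.  161.2] yaw -14.1 q [-0.65  0.51  0.63  1.69 -0.34  1.05 -0.15] gap 0.03982043743107453 F [ 0.4  0.2 -1.6]
shift cm [ 0.1  -0.03  9.32] turn -0.1
```

{"name": "servo_tool", "arguments": {
  "plan": [
    [[3.4,0.1,0,4,0],[3.4,0.1,0,7,0],[3.4,0.1,0,8.6,0],[3.4,0.1,0,9.4,0],[3.4,0.1,0,9.4,0],[3.4,0.1,0,9.4,0],[6,0.1,0,9.4,0],[6,0.1,0,9.4,0],[6,0.1,0,9.4,0],[6,0.1,0,6,0],[6,0.1,0,2,0],[6,0.1,0,-2,0]]
  ]
}}

```text
clock: 16.08
eef_pos: [0.6125, 0.0857, 0.1822]
ee_rot: [[0.242, 0.97, -0.0], [0.97, -0.242, -0.0], [-0.0, -0.0, -1.0]]
contact_force: [1.1, -0.0, 0.1]
finger_gap: 0.0604
grip_force: 0.0
```

```bash
python3 go.py 524 107 170 -14
```

```text
clock 16.07 pos [612.5  85.7 182.2] yaw -14.0 q [-0.66  0.49  0.64  1.67 -0.33  1.08 -0.17] gap 0.060391499145140394 F [ 1.1 -0.   0.1]
shift cm [-0.08 -9.1   1.23] turn -0.0
```

{"name": "servo_tool", "arguments": {
  "plan": [
    [[6,0,-3,0,0],[3,0,-6,0,0],[0,-0.1,-9.1,1.2,0],[0,-0.1,-9.1,1.2,0],[0,-0.1,-9.1,1.2,0],[0,-0.1,-9.1,1.2,0],[0,-0.1,-9.1,1.2,0]]
  ]
}}

```text
clock: 16.95
eef_pos: [0.5246, 0.1065, 0.169]
ee_rot: [[0.243, 0.97, 0.0], [0.97, -0.243, -0.0], [-0.0, 0.0, -1.0]]
contact_force: [0.1, -0.6, 0.6]
finger_gap: 0.0037
grip_force: 0.0
```

```bash
python3 go.py 524 107 85 -14
python3 - <<'E'
from h import *
from workcell import bot
d=bot.get_image('top');s=bot.get_image('scene')
cv2.imwrite('pics/c2.png',np.hstack([cv2.resize(d['image'][110:210,170:320],(450,300)),cv2.resize(s['image'][160:310,170:290],(240,300))]))
X=cloud(s).reshape(-1,3)
for n,c in(('b',(633,172)),('y',(612,85)),('r',(590,-3))):
    A=X[(np.hypot(*(X[:,:2]*1000-c).T)<42)&(X[:,2]>.09)&(X[:,2]<.115)];r=cv2.minAreaRect(np.float32(A[:,:2]*1000));print(n,len(A),r,np.median(A[:,2]))
E
```

```text
clock 16.95 pos [524.6 106.5 169. ] yaw -14.1 q [-0.8   0.35  0.66  1.89 -0.26  0.98 -0.27] gap 0.00367917277256342 F [ 0.1 -0.6  0.6]
shift cm [ 0.03 -0.07  8.4 ] turn -0.1
b 328 ((633.8218994140625, 174.35153198242188), (45.242530822753906, 40.43827819824219), 75.01583862304688) 0.10396143302393476
y 288 ((612.9219360351562, 86.10015106201172), (47.501075744628906, 39.94589614868164), 74.9300765991211) 0.10359386649564795
r 258 ((590.4993286132812, -2.641796112060547), (47.104820251464844, 40.20127487182617), 76.08560943603516) 0.10347924714873594
```

View pics/c2.png

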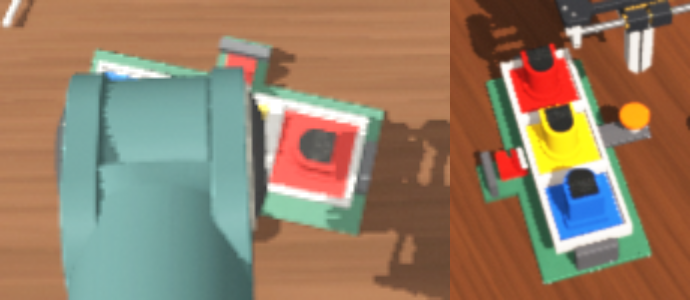

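All three heels stand within 3 mm of their pad centres and are upright and released (red, yellow and blue in the scene crop). Next, press the button.

{"name": "servo_tool", "arguments": {
  "plan": [
    [[0,0,0,4,0],[0,0,0,8,0],[0,0,0,9,0],[0,0,0,9.5,0],[0,0,0,10,0],[0,0,0,10.5,0],[0,0,0,11,0],[0,0,0,11.5,0],[0,0,0,12,0],[0,0,0,12,0],[0,0,0,12,0],[0,0,0,12,0]]
  ]
}}

```text
clock: 18.55
eef_pos: [0.5249, 0.107, 0.0501]
ee_rot: [[0.242, 0.97, 0.002], [0.97, -0.242, 0.001], [0.001, 0.002, -1.0]]
contact_force: [-1.4, -1.7, 8.6]
finger_gap: 0.0004
grip_force: 4.5
```

{"name": "servo_tool", "arguments": {
  "plan": [
    [[0,0,0,0.2,0],[0,0,0,0.3,0],[0,0,0,0.3,0]]
  ]
}}

```text
clock: 18.92
eef_pos: [0.5249, 0.107, 0.0471]
ee_rot: [[0.242, 0.97, 0.002], [0.97, -0.242, 0.001], [0.001, 0.002, -1.0]]
contact_force: [-2.3, 0.4, 10.0]
finger_gap: 0.0001
grip_force: 5.1
```

{"name": "servo_tool", "arguments": {
  "plan": [
    [[0,0,0,-0.5,0],[0,0,0,-1,0],[0,0,0,-2,0],[0,0,0,-6,0],[0,0,0,-12,0],[0,0,0,-12,0],[0,0,0,-12,0],[0,0,0,-12,0]]
  ]
}}

```text
clock: 19.92
eef_pos: [0.5235, 0.1068, 0.1652]
ee_rot: [[0.242, 0.97, -0.001], [0.97, -0.242, -0.001], [-0.001, -0.001, -1.0]]
contact_force: [-0.0, 0.3, 0.3]
finger_gap: 0.0007
grip_force: 0.0
```

Run:
```python
from h import *
from workcell import bot
s=bot.get_image('scene');print(bot.observe()['clock'])
cv2.imwrite('pics/c3.png',s['image'])
X=cloud(s).reshape(-1,3)
for n,c in(('b',(633,172)),('y',(612,85)),('r',(590,-3)),('btn',(524,107))):
    A=X[(np.hypot(*(X[:,:2]*1000-c).T)<(42 if n!='btn' else 15))&(X[:,2]>(.065 if n!='btn' else .02))&(X[:,2]<.115)];r=cv2.minAreaRect(np.float32(A[:,:2]*1000));print(n,len(A),r,np.median(A[:,2]))
for n,c in(('bred',(353,340)),('bblue',(534,-373))):
    A=X[(np.hypot(*(X[:,:2]*1000-c).T)<42)&(X[:,2]>.035)&(X[:,2]<.07)];print(n,cv2.minAreaRect(np.float32(A[:,:2]*1000)))
```

```text
19.975
b 335 ((634.1851196289062, 173.46615600585938), (45.70859909057617, 40.318058013916016), 76.61125946044922) 0.08337445123104993
y 302 ((612.4739990234375, 86.87417602539062), (47.2685546875, 40.448246002197266), 76.80574035644531) 0.08269269591133938
r 270 ((590.1263427734375, -2.8027572631835938), (47.131561279296875, 40.523773193359375), 76.31653594970703) 0.08295104813425336
btn 150 ((523.5942993164062, 107.74210357666016), (28.83032989501953, 27.66629409790039), 58.77472686767578) 0.051451554210462935
bred ((352.9724426269531, 340.709228515625), (47.12486267089844, 41.73765182495117), 30.162641525268555)
bblue ((535.9493408203125, -369.8612365722656), (48.98080825805664, 42.18022155761719), 82.1402587890625)
```

View pics/c3.png

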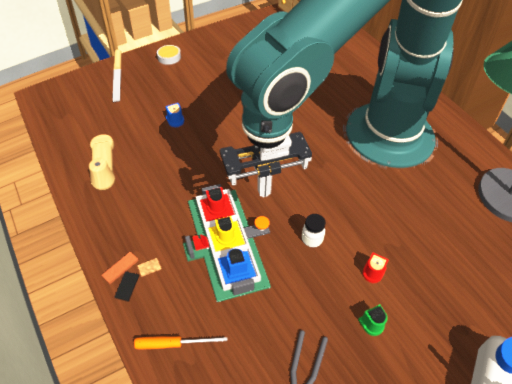

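The carrier is caught down: the button is at about 51–53 mm, so roughly 23–25 mm of travel. The heels stand upright at (214,200), (224,230) and (236,262), the bare heels haven't moved, and the arm is clear of everything.

```bash
python3 -c "
from workcell import bot
print(bot.sign_off())"
```

```text
the job is handed in; nothing more can be done
None
```

The job is handed in: the red, blue and yellow re-tipped heels stand released on their matching pads, the carrier is held down on its catch, and both bare heels are where they stood; the hand-in call gave no verdict.

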